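# Unstack the microscope bench kit into its fitted trays

## Task

Take the two stacks on the bench apart from the top down, one thing at a time, and set each of the five things upright and flat in the grey tray of its own shape and size (the oblong ones lengthwise). Tip nothing over, and leave the bottle, the petri dishes and the beaker where they stand.

Things in the scene. Friction and masses are not known exactly. Their poses are not given: they have to be found in the camera images.
- slide_box: dark blue-grey plastic slide box, the large oblong block: 96 long (its x axis) x 60 wide (y) x 30 high (mm). Loose, about 180 g; stands on the bench as the bottom of one of the two stacks. Origin: centre of its underside, z up. Taken across its 60 mm width.
- big_tin: the large round flat aluminium tin, closed: 64 diameter x 30 high. Loose, about 140 g; stands on the bench as the bottom of the other stack. Origin: centre of its underside, z up.
- porcelain_block: white porcelain staining block: square, 44 x 44 x 20 high, with a round hollow 26 wide and 10 deep in its top. Loose, about 90 g; lies on the slide box or on the big tin. Origin: centre of its underside, z up, x and y square to its sides.
- slide_case: small oblong wooden slide case: 76 long (x axis) x 34 wide (y) x 20 high. Loose, about 60 g; lies on whichever of slide box and big tin does not carry the porcelain block. Origin: centre of its underside, z up. Taken across its 34 mm width.
- small_tin: the small round brass tin, closed: 34 diameter x 20 high. Loose, about 40 g; stands on top of the porcelain block. Origin: centre of its underside, z up.
- tray_slide_box: large oblong grey tray with a low rim, 118 (x) x 82 (y) outside, 112 x 76 inside: the place of the slide box, long side to long side. Fixed on the bench. Origin: centre of its underside, z up; floor 4 thick, rim 3 thick and 8 high over the bench (4 above the floor), so about 8 free all round the thing.
- tray_big_tin: large round grey tray with a low rim, 86 diameter outside, 80 inside: the place of the big tin. Fixed on the bench. Origin: centre of its underside, z up; floor 4 thick, rim 3 thick and 8 high over the bench (4 above the floor), so about 8 free all round the thing.
- tray_porcelain_block: square grey tray with a low rim, 66 x 66 outside, 60 x 60 inside: the place of the porcelain block. Fixed on the bench. Origin: centre of its underside, z up; floor 4 thick, rim 3 thick and 8 high over the bench (4 above the floor), so about 8 free all round the thing.
- tray_slide_case: small oblong grey tray with a low rim, 98 (x) x 56 (y) outside, 92 x 50 inside: the place of the wooden slide case, long side to long side. Fixed on the bench. Origin: centre of its underside, z up; floor 4 thick, rim 3 thick and 8 high over the bench (4 above the floor), so about 8 free all round the thing.
- tray_small_tin: small round grey tray with a low rim, 56 diameter outside, 50 inside: the place of the small tin. Fixed on the bench. Origin: centre of its underside, z up; floor 4 thick, rim 3 thick and 8 high over the bench (4 above the floor), so about 8 free all round the thing.
- reagent_bottle: bystander, leave alone: upright glass reagent bottle with orange cap, 60 diameter x 120 high, loose. Origin: centre of its underside.
- petri_dishes: bystander, leave alone: two closed white petri dishes with dull red agar showing on top, one on the other, acting as one body, 86 diameter x 28 high, between the stacks. Origin: centre of the underside.
- beaker: bystander, leave alone: upright open white beaker, 60 diameter x 75 high, loose. Origin: centre of its underside.
There are look-alikes about, which are no part of the job. What is shaped like the big_tin but yellow is not meant.

How it is judged:
By the outcome, as a careful person would: the job done as asked, in the order asked, and still so for the second after the job is handed in, with the robot touching nothing.
It also fails if it takes over 120 s, if anything falls off the work surface, if the arm or the gripper's body presses on something with over 40 N, if the wrist force passes 120 N, or if a joint passes its speed limit or range.

## Robot

A 7-joint arm with a two-finger parallel gripper is mounted at the origin on the work surface. World frame = base frame: x ahead of the robot, y to its left, z up, the work surface at z = 0. Lengths are in m, angles in rad, forces in N, time in s.
With the tool pointing down it reaches from about 0.425 to 0.8 m from the base axis. Payload 8.3 kg.
Tool frame: the origin (TCP) lies between the finger pads; the fingertips stand manip.nose_length ahead of it and the grasp point (between the pads) lies 2 mm behind it (manip.nose_length is the distance from the TCP to the fingertips, in m); z points along the fingers, y is the line along which they close (so a half turn about z gives the same grasp; the last joint's range is limited). The gripper opens to 85 mm and grips with 20 to 120 N. Pads are 22 mm wide; open, the fingers measure 114 mm over their backs; the gripper's body (76 mm by 85 mm) begins 54 mm behind the grasp point. The pads swing forward as they close: fully open they stand 13 mm farther back than shut.
Start: joints at [-1.17, 0.383, 0.016, 1.37, -0.006, 1.388, -0.046], TCP at [0.28, 0.559, 0.248] pointing down, gripper open.
Joint ranges: [-2.95, 2.95], [-0.25, 2.06], [-1.52, 1.56], [0.18, 2.33], [-1.44, 4.58], [0.02, 2.06], [-3.01, 3.01]. Speed limits (rad/s): [2.39, 2.39, 3.01, 3.01, 3.14, 3.14, 3.14].

## Interface

Orientations are given as a unit quaternion [x, y, z, w].
In Python, from plant import manip, eyes gives the robot as it stands.
- The arm moves only by the tool play_rows, never from a script. Its argument "motion" is a list of rows, each a list of 3 entries, a list of its own where there are three numbers: the closure, from 0 (fully open) to 1 (shut), then the shift along the tool's x, y, z in m, then the turn, a rotation vector about the tool's x, y, z in rad. A call has 1 to 20 rows; each row shifts and turns the commanded pose from where the row before left it, along the tool's axes as they then stand; what a row does not reach is not made up. A row lasts 1/12 s, in which the tool goes at most 41.7 mm and 7.16 degrees, less where a joint would pass 70% of its speed; a pose out of reach is approached as far as the arm can. A call is refused whole if a number of a shift passes 0.0417 or a number of a turn 0.125, either way. A call with a gripper value outside its range is refused whole. The fingers move at their own pace and stop on an object; the grip force is fixed at half the most. Time passes only in rows, so rows that do not move let the fingers close. It gives the time, the measured TCP pose, the force, the opening and the grip force at its end, in the units of the state.
- manip.read_state(): the state, without advancing time (a new reading comes with each control period).
- eyes.snapshot(name): name is "scene" or "top" or "wrist"; returns a dict with "img" (400x640x3 uint8, blue, green, red), "fx", "fy", "cx", "cy" (pixels), "dist" ([k1, k2, p1, p2, k3] as OpenCV has them; the pictures are not rectified), "R" (3x3) and "t" (3): a world point X has camera coordinates R X + t. Camera axes: x right, y down, z forward; pixel columns grow to the right and rows downward; lengths in m; the calibration is good to about 2 mm. A picture is of the moment at which its call begins. There is no depth.
- manip.job_done(): hands the job in; it is judged then, once.
The state is a dict: "clock": time; "qpos": joint angles; "joint_vel": joint speeds; "joint_efforts": joint torques, N m; "position": TCP position; "tool_rot": TCP orientation; "contact_force": force on the tool from outside, world axes, zero at the start; "ft_torque": the same for the moment, N m; "gripper_width": finger opening in m; "grip_force": force on a finger pad.
Only numpy, scipy, OpenCV 4.12 (cv2) and the standard library are available. Lean on these libraries where they do the work, as an engineer would, in place of code of your own. Each camera call takes 0.05 s, during which the arm holds its last target. There are 200 camera calls.

## Working session

There is one attempt and no reset: what is moved stays moved. The work goes in short steps, Python scripts to look and compute and a tool call to move; the robot and the scene stay as the last step left them, time stands still between calls to the robot, and variables do not carry over. Pictures are saved under pics/ and viewed, at most 14 in all, crops included, and the job is handed in when it is done.

Besides the shell and the picture viewer there is one more tool, called after ">>>" as name([rows], argument=value, ...), one row to a line, values as JSON. play_rows: Moves the arm, as the interface text tells. Its arguments: {"type":"object","properties":{"motion":{"type":"array","items":{"type":"array"}}},"required":["motion"]}

```bash
mkdir -p pics; ls
python3 - <<'E'
from plant import manip, eyes
import cv2,numpy as np
np.set_printoptions(precision=4,suppress=True)
print(manip.nose_length, manip.read_state())
for n in ["scene","top"]:
    s=eyes.snapshot(n); cv2.imwrite(f"pics/{n}0.png",s["img"]); print(n,s["fx"],s["fy"],s["cx"],s["cy"],s["dist"],-np.array(s["R"]).T@s["t"],np.array(s["R"]))
E
```

```text
pics
0.017 {'clock': 0.0, 'qpos': array([-1.1699,  0.3843,  0.0164,  1.3712, -0.0063,  1.3882, -0.0465]), 'joint_vel': array([ 0.0009, -0.0001, -0.0006,  0.0005, -0.0008,  0.0007,  0.0013]), 'joint_efforts': array([ -0.0002, -62.7603,   0.8442, -37.184 ,   0.0166,   0.0142,
        -0.    ]), 'position': array([0.2793, 0.5586, 0.2473]), 'tool_rot': array([ 0.2298,  0.9732, -0.001 , -0.0002]), 'contact_force': array([ 0.2073,  0.0868, -0.755 ]), 'ft_torque': array([ 0.0091, -0.0051,  0.078 ]), 'grip_force': 0.0, 'gripper_width': 0.08547836533564185}
scene 450.8006984267649 450.8006984267649 326.6197452415273 195.53922893000743 [-0.0143  0.      0.      0.      0.    ] [ 1.3094 -0.6828  0.7747] [[ 0.663   0.7486 -0.0031]
 [ 0.4132 -0.3694 -0.8324]
 [-0.6242  0.5506 -0.5542]]
top 467.62678489226033 467.62678489226033 321.50742055394005 198.6996133528081 [-0.0093  0.      0.      0.      0.    ] [ 0.333  -0.0069  1.4268] [[-0.0124 -0.9999  0.0014]
 [-0.993   0.0121 -0.1174]
 [ 0.1174 -0.0029 -0.9931]]
```

View pics/top0.png

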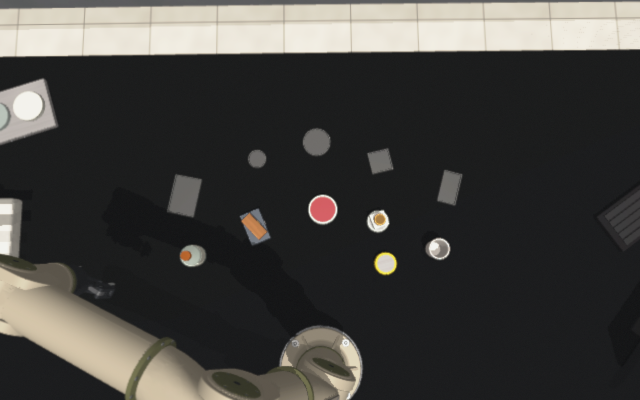

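View pics/scene0.png

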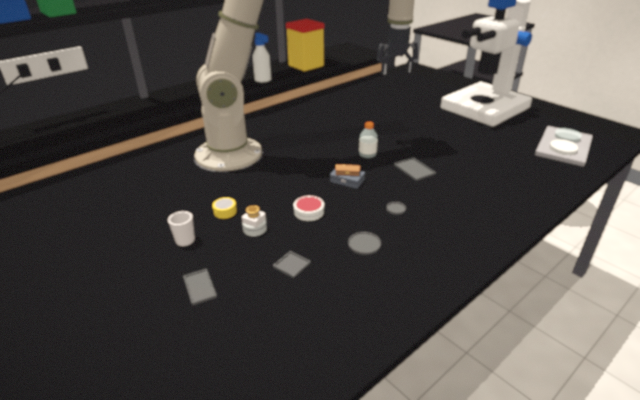

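The top view shows the slide box (255,226) carrying the wooden case, and a white tin stack (378,221) with the brass tin on top. Round candidates for big_tin are (378,221), under the porcelain, and (385,263), which is yellow-rimmed and so the decoy. The trays are at (185,195) slide box, (257,159) small tin, (317,142) big tin, (380,161) porcelain and (450,187) case. Next I'll measure these and enlarge a crop.

```bash
cat > h.py <<'E'
from plant import manip, eyes
import cv2, numpy as np
from scipy.spatial.transform import Rotation as Ro
np.set_printoptions(precision=4,suppress=True)
def ray(s,px,z):
    K=np.array([[s["fx"],0,s["cx"]],[0,s["fy"],s["cy"]],[0,0,1]])
    u=cv2.undistortPoints(np.array(px,float).reshape(-1,1,2),K,np.array(s["dist"],float)).reshape(-1,2)
    R=np.array(s["R"]);c=-R.T@np.array(s["t"])
    d=np.c_[u,np.ones(len(u))]@R
    return (c+d*((z-c[2])/d[:,2])[:,None])[:,:2]
def rects(s,mask,z,amin=60):
    """contours cast on plane z -> centre, size mm, long-axis angle deg, pixel centre"""
    out=[]
    for c in cv2.findContours(mask.astype(np.uint8)*255,cv2.RETR_EXTERNAL,cv2.CHAIN_APPROX_NONE)[0]:
        if cv2.contourArea(c)<amin: continue
        w=ray(s,c[:,0,:],z)*1000
        (cx,cy),(a,b),t=cv2.minAreaRect(w.astype(np.float32))
        if a<b:a,b,t=b,a,t+90
        t=(t+90)%180-90
        out.append((np.round([cx,cy]),np.round([a,b]),round(t,1),c[:,0].mean(0).round()))
    return out
def tcp():
    st=manip.read_state();return st,np.array(st["position"]),Ro.from_quat(st["tool_rot"])
E
python3 - <<'E'
from h import *
s=eyes.snapshot("top");im=s["img"];hsv=cv2.cvtColor(im,cv2.COLOR_BGR2HSV);H,S,V=cv2.split(hsv)
roi=np.zeros(V.shape,bool);roi[120:285,140:480]=1
for n,m,z in [("tray",(V>55)&(V<140)&(S<50),.008),("case/brass",(H<22)&(H>4)&(S>90)&(V>80),.05),("white",(V>150),.05),("sbox",(V>45)&(S>40)&(H>95)&(H<130),.03)]:
    print(n)
    for r in rects(s,m&roi,z): print(r)
print(im[226,255],im[236,262],im[195,185],im[221,378],im[230,378])
a=cv2.resize(im[195:285,225:295],None,fx=6,fy=6,interpolation=2);b=cv2.resize(im[195:285,350:410],None,fx=6,fy=6,interpolation=2)
cv2.imwrite("pics/c1.png",np.hstack([a,b]))
E
```

```text
tray
(array([ 339., -373.]), array([43., 26.]), -22.3, array([442., 250.]))
(array([335., 380.]), array([75., 66.]), -89.1, array([193., 256.]))
(array([418., 192.]), array([100.,  66.]), 22.1, array([255., 226.]))
(array([517., 409.]), array([120.,  85.]), -11.5, array([184., 195.]))
(array([ 532., -403.]), array([101.,  59.]), -15.7, array([449., 187.]))
(array([628., 188.]), array([53., 53.]), -0.7, array([257., 158.]))
(array([ 616., -193.]), array([69., 68.]), 12.5, array([380., 161.]))
(array([680.,   2.]), array([86., 84.]), -0.7, array([316., 142.]))
case/brass
(array([333., 390.]), array([29., 26.]), 89.3, array([185., 255.]))
(array([ 433., -180.]), array([30., 30.]), 89.3, array([379., 219.]))
(array([418., 190.]), array([78., 33.]), 44.7, array([254., 226.]))
white
(array([ 303., -195.]), array([61., 61.]), 89.3, array([385., 263.]))
(array([332., 376.]), array([57., 56.]), 9.2, array([191., 256.]))
(array([ 346., -353.]), array([59., 59.]), 87.8, array([439., 248.]))
(array([418., 190.]), array([75., 34.]), 42.4, array([254., 226.]))
(array([ 428., -175.]), array([61., 60.]), -64.3, array([378., 221.]))
(array([465., -13.]), array([83., 80.]), -0.7, array([322., 209.]))
sbox
[ 84 134 200] [ 83 103 138] [102 105 107] [ 68 124 164] [225 232 232]
```

View pics/c1.png

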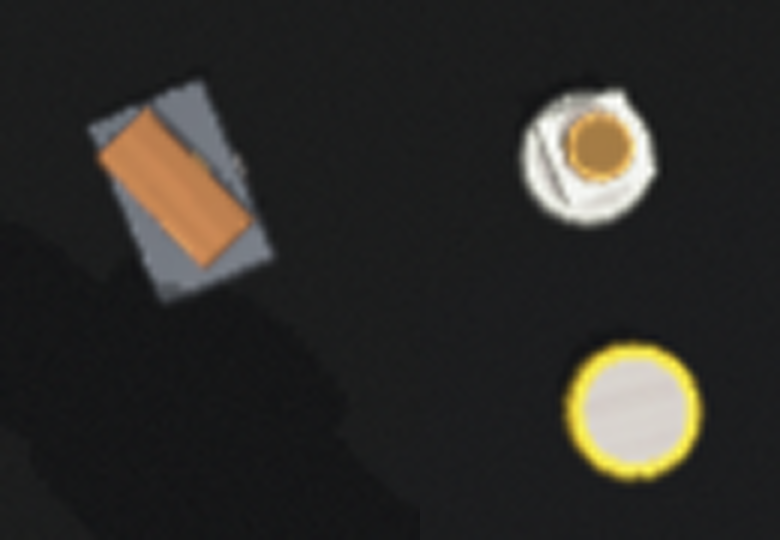

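The crop confirms it: the wooden case lies on the slide box, the brass tin and porcelain sit on the plain white tin, and the yellow one is the decoy. I'll start with the case.

>>> play_rows([
  [0,[0,0,0.004],[0,0,-0.123]],
  [0,[0,0,0.004],[0,0,-0.123]],
  [0,[0,0,0.004],[0,0,-0.123]],
  [0,[0,0,0.004],[0,0,-0.123]],
  [0,[0,0,0.004],[0,0,-0.123]],
  [0,[0,0,0.004],[0,0,-0.123]],
  [0,[0,0,0.004],[0,0,-0.123]],
  [0,[0,0,0.004],[0,0,-0.123]],
  [0,[0,0,0.004],[0,0,-0.123]],
  [0,[0,0,0.004],[0,0,-0.123]],
  [0,[0.0156,-0.0362,0],[0,0,0]],
  [0,[0.0156,-0.0362,0],[0,0,0]],
  [0,[0.0156,-0.0362,0],[0,0,0]],
  [0,[0.0156,-0.0362,0],[0,0,0]],
  [0,[0.0156,-0.0362,0],[0,0,0]],
  [0,[0.0156,-0.0362,0],[0,0,0]],
  [0,[0.0156,-0.0362,0],[0,0,0]],
  [0,[0.0156,-0.0362,0],[0,0,0]],
  [0,[0.0156,-0.0362,0],[0,0,0]],
  [0,[0.0156,-0.0362,0],[0,0,0]],
])

```text
clock: 1.82
position: [0.4183, 0.188, 0.2083]
tool_rot: [-0.374, 0.928, 0.0, -0.0]
contact_force: [1.2, 0.1, 0.9]
gripper_width: 0.0855
grip_force: 0.0
```

```bash
cat >> h.py <<'E'
def plan(x,y,z,yaw):
    "target in m, yaw of tool y in deg (mod 180) -> turn about tool z, then shift along turned tool axes"
    st,p,R=tcp();Y=R.apply([0,1,0]);cur=np.degrees(np.arctan2(Y[1],Y[0]));d=(yaw-cur+90)%180-90
    f=np.radians(cur+d);d3=np.array([x,y,z])-p
    yx=np.array([np.cos(f),np.sin(f)]);xx=np.array([-yx[1],yx[0]])
    print("pos",p,"yaw",round(cur,1),"w",round(st["gripper_width"],4),"F",st["contact_force"],"tilt",R.apply([0,0,1])[:2],"| turn",round(-np.radians(d),3),"or",round(-np.radians(d)+np.sign(d)*np.pi,3),"shift",np.array([d3[:2]@xx,d3[:2]@yx,-d3[2]]),"q7",st["qpos"][6],"t",st["clock"])
E
python3 - <<'E'
from h import *
plan(.418,.190,.052,134)
s=eyes.snapshot("wrist");cv2.imwrite("pics/w1.png",s["img"])
R=np.array(s["R"]);print(-R.T@s["t"],R)
H,S,V=cv2.split(cv2.cvtColor(s["img"],cv2.COLOR_BGR2HSV))
print("case",rects(s,(H<22)&(H>4)&(S>90)&(V>80),.05,500))
E
```

```text
pos [0.4183 0.188  0.2083] yaw 133.9 w 0.0855 F [1.1673 0.0534 0.9327] tilt [-0.0001  0.0002] | turn -0.002 or 3.14 shift [-0.0012  0.0017  0.1563] q7 1.8482017729591838 t 1.8167
[0.3642 0.1351 0.3329] [[-0.6933  0.7206 -0.0006]
 [ 0.6874  0.6617  0.2994]
 [ 0.2162  0.2072 -0.9541]]
case [(array([326., 439.]), array([57., 39.]), -85.5, array([569., 295.])), (array([419., 190.]), array([79., 32.]), 41.6, array([316., 185.]))]
```

View pics/w1.png

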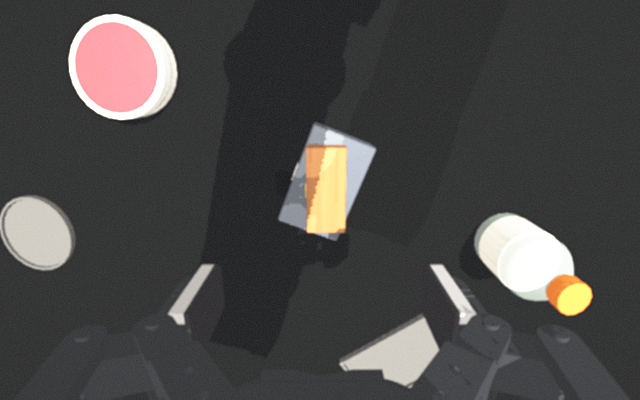

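The wrist view shows the case at (326,189), lined up with the fingers, with its centre at (419,190). I'll descend and grip.

>>> play_rows([
  [0,[-0.001,0.002,0.03],[0,0,0]],
  [0,[0,0,0.03],[0,0,0]],
  [0,[0,0,0.03],[0,0,0]],
  [0,[0,0,0.03],[0,0,0]],
  [0.3,[0,0,0.022],[0,0,0]],
  [0.3,[0,0,0.014],[0,0,0]],
  [1,[0,0,0],[0,0,0]],
  [1,[0,0,0],[0,0,0]],
  [1,[0,0,0],[0,0,0]],
  [1,[0,0,0],[0,0,0]],
  [1,[0,0,0],[0,0,0]],
  [1,[0,0,0],[0,0,0]],
])

```text
clock: 2.87
position: [0.418, 0.1924, 0.0531]
tool_rot: [-0.374, 0.927, 0.0, 0.001]
contact_force: [-0.6, -0.6, -0.7]
gripper_width: 0.0324
grip_force: 59.5
```

Run:
```python
from h import *
plan(.532,-.403,.15,74.3)
s=eyes.snapshot("wrist");cv2.imwrite("pics/w2.png",s["img"][:, 100:540])
```

```text
pos [0.418  0.1924 0.0531] yaw 133.9 w 0.0324 F [-0.6494 -0.6447 -0.667 ] tilt [0.0014 0.0008] | turn 1.04 or -2.101 shift [-0.2709 -0.5424 -0.0969] q7 1.8498482563740335 t 2.8667
```

View pics/w2.png

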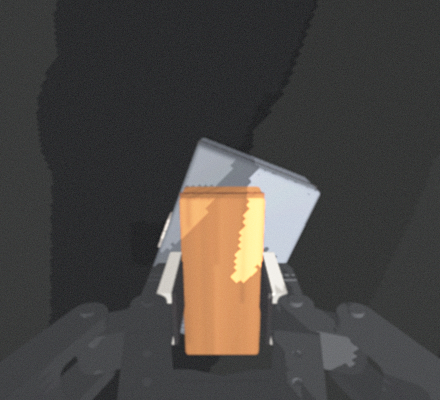

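Gripped (32 mm wide, 60 N). Now I'll lift, turn, and carry it to its tray.

>>> play_rows([
  [1,[0,0,-0.016],[0,0,0]],
  [1,[0,0,-0.016],[0,0,0]],
  [1,[0,0,-0.008],[0,0,0.1155]],
  [1,[0,0,-0.008],[0,0,0.1155]],
  [1,[0,0,-0.008],[0,0,0.1155]],
  [1,[0,0,-0.008],[0,0,0.1155]],
  [1,[0,0,-0.008],[0,0,0.1155]],
  [1,[0,0,-0.008],[0,0,0.1155]],
  [1,[0,0,-0.008],[0,0,0.1155]],
  [1,[0,0,-0.008],[0,0,0.1155]],
  [1,[0,0,-0.008],[0,0,0.1155]],
  [1,[-0.0169,-0.0339,0],[0,0,0]],
  [1,[-0.0169,-0.0339,0],[0,0,0]],
  [1,[-0.0169,-0.0339,0],[0,0,0]],
  [1,[-0.0169,-0.0339,0],[0,0,0]],
  [1,[-0.0169,-0.0339,0],[0,0,0]],
  [1,[-0.0169,-0.0339,0],[0,0,0]],
  [1,[-0.0169,-0.0339,0],[0,0,0]],
  [1,[-0.0169,-0.0339,0],[0,0,0]],
  [1,[-0.0169,-0.0339,0],[0,0,0]],
])

```text
clock: 4.58
position: [0.4817, -0.1445, 0.1568]
tool_rot: [0.136, 0.991, 0.0, 0.0]
contact_force: [1.2, 0.3, -1.1]
gripper_width: 0.0324
grip_force: 59.8
```

>>> play_rows([
  [1,[-0.0169,-0.0339,0],[0,0,0]],
  [1,[-0.0169,-0.0339,0],[0,0,0]],
  [1,[-0.0169,-0.0339,0],[0,0,0]],
  [1,[-0.0169,-0.0339,0],[0,0,0]],
  [1,[-0.0169,-0.0339,0],[0,0,0]],
  [1,[-0.0169,-0.0339,0],[0,0,0]],
  [1,[-0.0169,-0.0339,0],[0,0,0]],
  [1,[0,0,0],[0,0,0]],
])

```text
clock: 5.25
position: [0.5287, -0.4113, 0.1553]
tool_rot: [0.14, 0.99, -0.003, -0.001]
contact_force: [-3.0, 0.6, -1.1]
gripper_width: 0.0327
grip_force: 59.8
```

Run:
```python
from h import *
plan(.532,-.403,.027,74.3)
s=eyes.snapshot("wrist");cv2.imwrite("pics/w3.png",s["img"])
```

```text
pos [ 0.5287 -0.4113  0.1553] yaw 73.9 w 0.0327 F [-2.9857  0.5944 -1.1331] tilt [-0.003  -0.0046] | turn -0.007 or 3.135 shift [-0.0009  0.0088  0.1283] q7 2.10067031320025 t 5.25
```

View pics/w3.png

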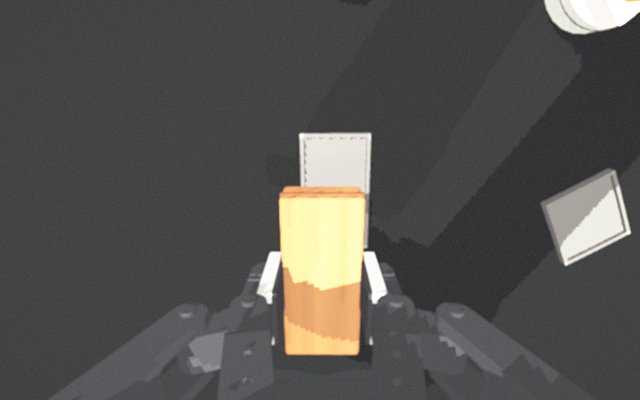

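The wrist view shows the case hanging level, with the far end of its tray visible from (300,133) to (371,133). I'll check the tray centre from those corners.

Run:
```python
from h import *
s=eyes.snapshot("wrist");V=s["img"].max(2)
m=(V>120);m[:, :280]=0;m[:,400:]=0;m[180:]=0
ys,xs=np.where(m);print(xs.min(),xs.max(),ys.min())
w=ray(s,[[300,132.5],[371.5,132.5]],.008);print(w*1000)
d=w[1]-w[0];L=np.linalg.norm(d);d/=L;n=np.array([-d[1],d[0]]);
for k in(1,-1):print(L,(w.mean(0)+k*.049*n)*1000)
print("axis",np.degrees(np.arctan2(n[1],n[0])))
plan(.532,-.403,.027,74.3)
t=eyes.snapshot("top");cv2.imwrite("pics/t2.png",t["img"])
```

```text
294 366 133
[[ 477.9216 -410.9598]
 [ 493.269  -357.1514]]
0.055954380461901106 [ 438.4745 -370.6157]
0.055954380461901106 [ 532.7161 -397.4955]
axis 164.0806872706324
pos [ 0.5303 -0.4052  0.1555] yaw 74.2 w 0.0324 F [0.6699 0.276  0.8746] tilt [-0.0017 -0.0005] | turn -0.003 or 3.139 shift [-0.001   0.0026  0.1285] q7 2.0974662258089034 t 5.35
```

>>> play_rows([
  [1,[-0.001,0.003,0.03],[0,0,0]],
  [1,[0,0,0.03],[0,0,0]],
  [1,[0,0,0.03],[0,0,0]],
  [1,[0,0,0.02],[0,0,0]],
  [1,[0,0,0.01],[0,0,0]],
  [1,[0,0,0.006],[0,0,0]],
  [1,[0,0,0.002],[0,0,0]],
  [1,[0,0,0],[0,0,0]],
  [1,[0,0,0],[0,0,0]],
])

```text
clock: 6.15
position: [0.5342, -0.401, 0.03]
tool_rot: [0.136, 0.991, -0.001, 0.001]
contact_force: [0.2, -0.6, -0.4]
gripper_width: 0.0325
grip_force: 59.8
```

>>> play_rows([
  [1,[0.002,-0.001,0.0025],[0,0,0]],
  [1,[0,0,0],[0,0,0]],
  [1,[0,0,0],[0,0,0]],
  [0.5,[0,0,0],[0,0,0]],
  [0.5,[0,0,0],[0,0,0]],
  [0.2,[0,0,0],[0,0,0]],
  [0.2,[0,0,0],[0,0,0]],
  [0.2,[0,0,-0.02],[0,0,0]],
  [0.2,[0,0,-0.03],[0,0,0]],
  [0,[0,0,-0.04],[0,0,0]],
  [0,[0,0,-0.04],[0,0,0]],
  [0,[0,0,0],[0,0,0]],
])

```text
clock: 7.15
position: [0.5338, -0.404, 0.1652]
tool_rot: [0.136, 0.991, -0.003, 0.006]
contact_force: [1.6, -1.8, 1.6]
gripper_width: 0.0853
grip_force: 0.0
```

Run:
```python
from h import *
s=eyes.snapshot("wrist");t=eyes.snapshot("top")
H,S,V=cv2.split(cv2.cvtColor(s["img"],cv2.COLOR_BGR2HSV))
print("case",rects(s,(H<22)&(H>4)&(S>90)&(V>80),.024,500))
cv2.imwrite("pics/w4.png",cv2.resize(np.hstack([s["img"],cv2.resize(t["img"][150:250,330:490],(640,400))]),(800,250)))
plan(.432,-.1775,.16,74.3)
```

```text
case []
pos [ 0.5319 -0.4019  0.1582] yaw 74.3 w 0.0853 F [ 0.3633  0.1684 -0.6649] tilt [ 0.0037 -0.0024] | turn 0.001 or -3.141 shift [ 0.1569  0.189  -0.0018] q7 2.095580244832442 t 7.25
```

View pics/w4.png

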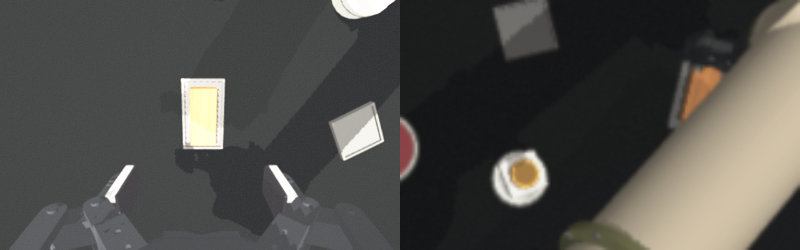

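The case lies flat in its tray, shown at (203,117) in the left half. Next is the small tin.

>>> play_rows([
  [0,[0.0224,0.027,0],[0,0,0]],
  [0,[0.0224,0.027,0],[0,0,0]],
  [0,[0.0224,0.027,0],[0,0,0]],
  [0,[0.0224,0.027,0],[0,0,0]],
  [0,[0.0224,0.027,0],[0,0,0]],
  [0,[0.0224,0.027,0],[0,0,0]],
  [0,[0.0224,0.027,0],[0,0,0]],
  [0,[0,0,0],[0,0,0]],
  [0,[0,0,0],[0,0,0]],
  [0,[0,0,0],[0,0,0]],
])

```text
clock: 8.08
position: [0.4308, -0.1765, 0.1552]
tool_rot: [0.136, 0.991, -0.0, -0.0]
contact_force: [0.5, -1.0, -0.4]
gripper_width: 0.0855
grip_force: 0.0
```

Run:
```python
from h import *
s=eyes.snapshot("wrist");cv2.imwrite("pics/w5.png",cv2.resize(s["img"][80:320,180:460],None,fx=2.4,fy=2.4))
H,S,V=cv2.split(cv2.cvtColor(s["img"],cv2.COLOR_BGR2HSV))
print("tin",rects(s,(H<35)&(H>4)&(S>70)&(V>80),.07,300))
plan(.432,-.1775,.073,74.3)
```

```text
tin [(array([ 470., -342.]), array([39., 20.]), 87.1, array([121., 322.])), (array([ 430., -176.]), array([37., 33.]), -16.9, array([321., 217.])), (array([ 318., -190.]), array([56., 46.]), 73.2, array([245.,  44.]))]
pos [ 0.431  -0.1773  0.1553] yaw 74.3 w 0.0852 F [-0.8131  0.7819  0.0311] tilt [-0.0008 -0.0004] | turn 0.0 or -3.141 shift [-0.001   0.0001  0.0823] q7 1.6803115502367227 t 8.1333
```

View pics/w5.png

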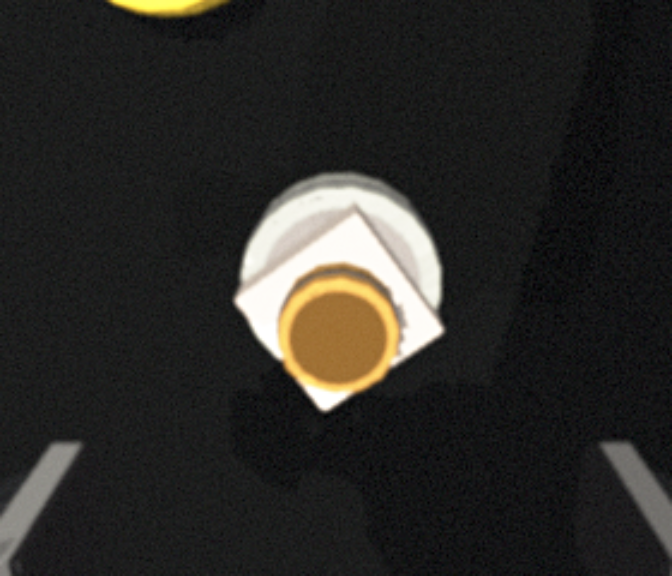

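The tin's top is at crop (339,333), which casts to about (429,-176). The porcelain corners at (357,207), (443,328), (325,412) and (235,298) show it is turned about 30°.

>>> play_rows([
  [0,[0.002,0.001,0.03],[0,0,0]],
  [0,[0,0,0.03],[0,0,0]],
  [0.3,[0,0,0.016],[0,0,0]],
  [0.3,[0,0,0.008],[0,0,0]],
  [1,[0,0,0],[0,0,0]],
  [1,[0,0,0],[0,0,0]],
  [1,[0,0,0],[0,0,0]],
  [1,[0,0,0],[0,0,0]],
  [1,[0,0,0],[0,0,0]],
  [1,[0,0,0],[0,0,0]],
])

```text
clock: 8.97
position: [0.4303, -0.1755, 0.0728]
tool_rot: [0.136, 0.991, -0.0, 0.001]
contact_force: [0.3, -1.1, 3.6]
gripper_width: 0.0316
grip_force: 59.6
```

>>> play_rows([
  [1,[0,0,-0.01],[0,0,0]],
  [1,[0,0,-0.02],[0,0,0]],
  [1,[0,0,-0.025],[0,0,0]],
  [1,[0,0,-0.025],[0,0,0]],
  [1,[-0.0085,0.0367,0],[0,0,0]],
  [1,[-0.0085,0.0367,0],[0,0,0]],
  [1,[-0.0085,0.0367,0],[0,0,0]],
  [1,[-0.0085,0.0367,0],[0,0,0]],
  [1,[-0.0085,0.0367,0],[0,0,0]],
  [1,[-0.0085,0.0367,0],[0,0,0]],
  [1,[-0.0085,0.0367,0],[0,0,0]],
  [1,[-0.0085,0.0367,0],[0,0,0]],
  [1,[-0.0085,0.0367,0],[0,0,0]],
  [1,[-0.0085,0.0367,0],[0,0,0]],
  [1,[-0.0085,0.0367,0],[0,0,0]],
  [1,[0,0,0],[0,0,0]],
  [1,[0,0,0],[0,0,0]],
  [1,[0,0,0],[0,0,0]],
])

```text
clock: 10.47
position: [0.6282, 0.188, 0.152]
tool_rot: [0.136, 0.991, -0.001, -0.0]
contact_force: [-0.3, -1.7, -0.6]
gripper_width: 0.0318
grip_force: 59.5
```

Run:
```python
from h import *
s=eyes.snapshot("wrist");cv2.imwrite("pics/w6.png",s["img"])
V=s["img"].max(2).astype(int);S=V-s["img"].min(2)
print("tray",rects(s,(V>100)&(S<30),.008,500))
t=eyes.snapshot("top")
print("tin xtop", manip.read_state()["gripper_width"])
plan(.628,.188,.028,74.3)
```

```text
tray [(array([672.,   5.]), array([90., 72.]), -72.2, array([145., 289.])), (array([715., 212.]), array([54., 16.]), -3.9, array([373., 276.])), (array([690., 123.]), array([55., 17.]), -27.4, array([271., 276.])), (array([629., 190.]), array([56., 55.]), -15.6, array([323., 192.])), (array([477.,   0.]), array([95., 70.]), -27.9, array([40., 72.])), (array([555., 401.]), array([87., 42.]), 78.5, array([567.,  29.]))]
tin xtop 0.0314123910676614
pos [0.6284 0.1866 0.1524] yaw 74.2 w 0.0314 F [-0.2126 -0.5404 -0.408 ] tilt [ 0.0003 -0.0009] | turn -0.001 or 3.14 shift [0.0008 0.0012 0.1244] q7 1.0623182323442506 t 10.5667
```

View pics/w6.png

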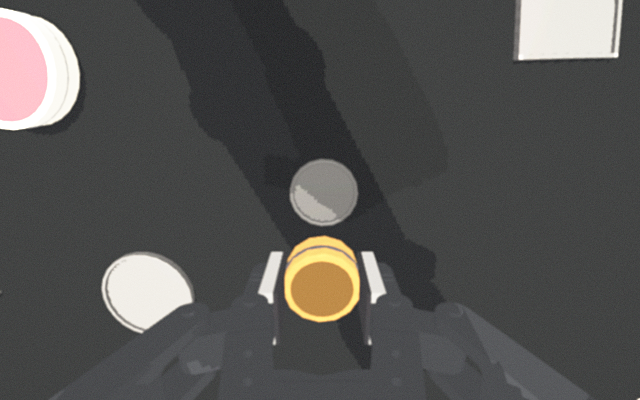

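The wrist view shows the small tin upright in the grip and its round tray at (323,192), 56 mm across, at (629,190). I'll place it now.

>>> play_rows([
  [1,[0.0005,0.003,0.03],[0,0,0]],
  [1,[0,0,0.03],[0,0,0]],
  [1,[0,0,0.03],[0,0,0]],
  [1,[0,0,0.02],[0,0,0]],
  [1,[0,0,0.009],[0,0,0]],
  [1,[0,0,0.005],[0,0,0]],
  [1,[0,0,0.001],[0,0,0]],
  [1,[0,0,0],[0,0,0]],
  [1,[0,0,0],[0,0,0]],
  [1,[0,0,0],[0,0,0]],
])

```text
clock: 11.4
position: [0.6296, 0.1915, 0.0282]
tool_rot: [0.136, 0.991, 0.001, 0.001]
contact_force: [0.2, 0.1, 0.5]
gripper_width: 0.0318
grip_force: 59.7
```

>>> play_rows([
  [0.5,[0,0,0],[0,0,0]],
  [0.5,[0,0,0],[0,0,0]],
  [0.2,[0,0,0],[0,0,0]],
  [0.2,[0,0,0],[0,0,0]],
  [0.2,[0,0,-0.02],[0,0,0]],
  [0,[0,0,-0.03],[0,0,0]],
  [0,[0,0,-0.01],[0,0,0.1185]],
  [0,[0,0,-0.01],[0,0,0.1185]],
  [0,[0,0,-0.01],[0,0,0.1185]],
  [0,[0,0,-0.01],[0,0,0.1185]],
  [0,[0,0,-0.01],[0,0,0.1185]],
  [0,[0,0,-0.01],[0,0,0.1185]],
  [0,[0,0,-0.01],[0,0,0.1185]],
  [0,[0,0,-0.01],[0,0,0.1185]],
])

```text
clock: 12.57
position: [0.6286, 0.1915, 0.1573]
tool_rot: [0.576, 0.818, -0.0, -0.0]
contact_force: [-0.0, -0.2, 0.6]
gripper_width: 0.0856
grip_force: 0.0
```

Run:
```python
from h import *
s=eyes.snapshot("wrist");cv2.imwrite("pics/w7.png",s["img"][60:340,180:500])
H,S,V=cv2.split(cv2.cvtColor(s["img"],cv2.COLOR_BGR2HSV))
print("tin",rects(s,(H<35)&(H>4)&(S>70)&(V>80),.024,300))
plan(.43,-.177,.16,20)
```

```text
tin [(array([633., 195.]), array([35., 35.]), -3.3, array([328., 200.]))]
pos [0.6296 0.1918 0.1596] yaw 19.2 w 0.0856 F [0.6469 0.3996 2.6689] tilt [0.0026 0.0013] | turn -0.014 or 3.128 shift [-0.2783 -0.3137 -0.0004] q7 0.1727638133474587 t 12.6167
```

>>> play_rows([
  [0,[-0.0253,-0.0285,0],[0,0,0]],
  [0,[-0.0253,-0.0285,0],[0,0,0]],
  [0,[-0.0253,-0.0285,0],[0,0,0]],
  [0,[-0.0253,-0.0285,0],[0,0,0]],
  [0,[-0.0253,-0.0285,0],[0,0,0]],
  [0,[-0.0253,-0.0285,0],[0,0,0]],
  [0,[-0.0253,-0.0285,0],[0,0,0]],
  [0,[-0.0253,-0.0285,0],[0,0,0]],
  [0,[-0.0253,-0.0285,0],[0,0,0]],
  [0,[-0.0253,-0.0285,0],[0,0,0]],
  [0,[-0.0253,-0.0285,0],[0,0,0]],
  [0,[0,0,0],[0,0,0]],
  [0,[0,0,0],[0,0,0]],
  [0,[0,0,0],[0,0,0]],
])

```text
clock: 13.78
position: [0.4297, -0.1771, 0.1568]
tool_rot: [0.573, 0.82, 0.0, 0.0]
contact_force: [0.0, 0.3, 0.5]
gripper_width: 0.0855
grip_force: 0.0
```

Run:
```python
from h import *
s=eyes.snapshot("wrist");im=s["img"];V=im.max(2).astype(int);S=V-im.min(2)
m=(V>130)&(S<40);m[:80]=0;m[260:]=0
print("white",rects(s,m,.05,300))
cv2.imwrite("pics/w8.png",cv2.resize(im[80:320,180:460],None,fx=2.4,fy=2.4));np.save("s8.npy",{k:s[k] for k in s},allow_pickle=True)
plan(.43,-.177,.052,20)
```

```text
white [(array([ 428., -169.]), array([64., 59.]), -68.5, array([322., 200.])), (array([ 313., -189.]), array([48., 47.]), -76.2, array([157., 167.])), (array([611., -32.]), array([38.,  7.]), -56.3, array([636., 106.]))]
pos [ 0.43   -0.1764  0.1567] yaw 20.2 w 0.0856 F [-0.1281  0.8357 -0.0415] tilt [0.0001 0.0002] | turn 0.003 or -3.138 shift [-0.0005 -0.0002  0.1047] q7 0.76364689392173 t 13.8333
```

View pics/w8.png

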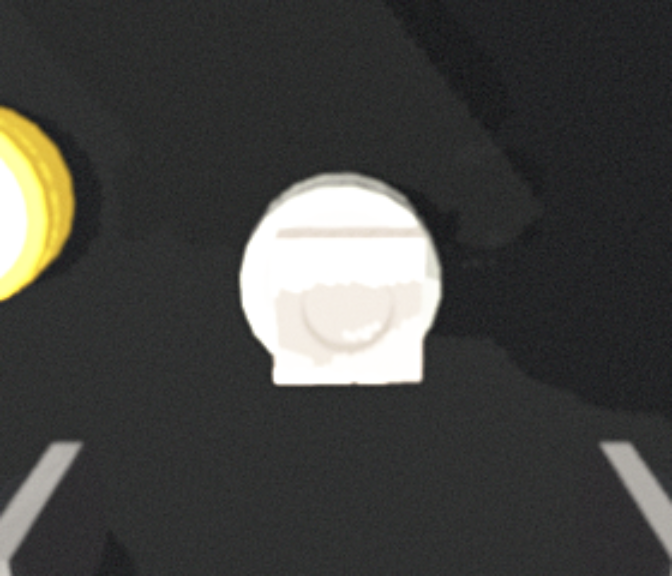

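The porcelain block is square to the fingers. Its top spans crop x 273–424 and y 238–384, so the centre is (348,309), and the big tin is beneath it.

Run:
```python
from h import *
s=np.load("s8.npy",allow_pickle=True).item()
f=lambda x,y:[180+x/2.4-.3,80+y/2.4-.3]
c=ray(s,[f(348.5,311),f(273,384),f(424,384),f(277,238),f(424,238)],.05);print(c*1000)
m=c[1:].mean(0);print(m*1000,np.linalg.norm(c[1]-c[2]),np.linalg.norm(c[1]-c[3]))
plan(m[0],m[1],.053,20.2)
```

```text
[[ 433.2088 -176.4313]
 [ 419.7275 -206.3377]
 [ 462.9631 -190.5278]
 [ 406.1915 -162.7262]
 [ 445.9628 -148.1642]]
[ 433.7112 -176.939 ] 0.04603553485678066 0.04566381199564377
pos [ 0.43   -0.1764  0.1567] yaw 20.2 w 0.0856 F [-0.1281  0.8357 -0.0415] tilt [0.0001 0.0002] | turn -0.0 or 3.141 shift [-0.0017  0.0033  0.1037] q7 0.76364689392173 t 13.8333
```

>>> play_rows([
  [0,[-0.0015,0.003,0.03],[0,0,0]],
  [0,[0,0,0.03],[0,0,0]],
  [0,[0,0,0.025],[0,0,0]],
  [0.2,[0,0,0.012],[0,0,0]],
  [0.2,[0,0,0.008],[0,0,0]],
  [0.3,[0,0,0],[0,0,0]],
  [1,[0,0,0],[0,0,0]],
  [1,[0,0,0],[0,0,0]],
  [1,[0,0,0],[0,0,0]],
  [1,[0,0,0],[0,0,0]],
  [1,[0,0,0],[0,0,0]],
  [1,[0,0,0],[0,0,0]],
])

```text
clock: 14.83
position: [0.4337, -0.1779, 0.0527]
tool_rot: [0.573, 0.819, 0.001, 0.001]
contact_force: [-0.4, 0.6, 6.7]
gripper_width: 0.0425
grip_force: 62.4
```

Run:
```python
from h import *
plan(.616,-.193,.15,12.5)
```

```text
pos [ 0.4337 -0.1779  0.0527] yaw 20.0 w 0.0425 F [-0.3816  0.6208  6.7062] tilt [0.0019 0.0001] | turn 0.132 or -3.01 shift [-0.0542  0.1747 -0.0973] q7 0.8970901396309042 t 14.8333
```

>>> play_rows([
  [1,[0,0,-0.01],[0,0,0]],
  [1,[0,0,-0.02],[0,0,0]],
  [1,[0,0,-0.03],[0,0,0]],
  [1,[0,0,-0.02],[0,0,0.066]],
  [1,[0,0,-0.02],[0,0,0.066]],
  [1,[-0.009,0.0291,0],[0,0,0]],
  [1,[-0.009,0.0291,0],[0,0,0]],
  [1,[-0.009,0.0291,0],[0,0,0]],
  [1,[-0.009,0.0291,0],[0,0,0]],
  [1,[-0.009,0.0291,0],[0,0,0]],
  [1,[-0.009,0.0291,0],[0,0,0]],
  [1,[0,0,0],[0,0,0]],
  [1,[0,0,0],[0,0,0]],
  [1,[0,0,0],[0,0,0]],
])

```text
clock: 16.0
position: [0.6143, -0.1933, 0.1518]
tool_rot: [0.626, 0.779, -0.001, -0.0]
contact_force: [0.7, -0.0, -0.5]
gripper_width: 0.0423
grip_force: 61.5
```

Run:
```python
from h import *
s=eyes.snapshot("wrist");im=s["img"];cv2.imwrite("pics/w9.png",im)
V=im.max(2).astype(int);S=V-im.min(2)
m=(V>90)&(S<40)
print("tray",rects(s,m,.008,500))
plan(.616,-.193,.028,12.5)
```

```text
tray [(array([ 969., -320.]), array([111.,  52.]), -56.5, array([626., 371.])), (array([ 351., -365.]), array([101.,  46.]), 82.8, array([ 15., 293.])), (array([ 626., -239.]), array([166., 144.]), -77.5, array([322., 252.])), (array([ 424., -180.]), array([86., 71.]), 10.1, array([ 91., 126.])), (array([689., -33.]), array([51.,  9.]), 14.7, array([470.,   4.]))]
pos [ 0.6141 -0.1934  0.1521] yaw 12.4 w 0.0423 F [-0.7673 -0.4701 -0.4357] tilt [-0.0006 -0.0003] | turn -0.002 or 3.14 shift [-0.      0.002   0.1241] q7 0.7284826277144841 t 16.05
```

View pics/w9.png

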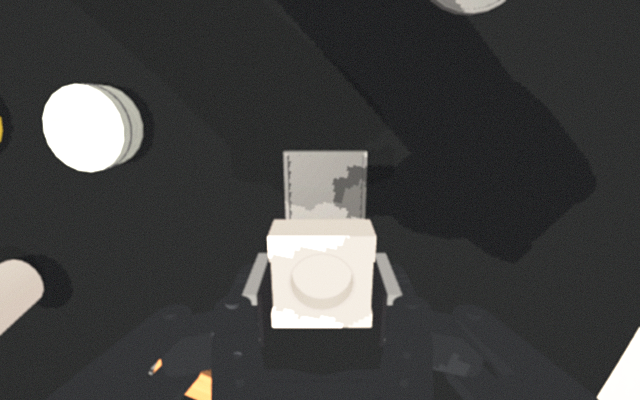

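The porcelain hangs level, and the far edge of its tray runs from (284,151) to (368,151). Now to cast that edge.

Run:
```python
from h import *
s=eyes.snapshot("wrist")
w=ray(s,[[283.5,150.5],[368,150.5]],.008);d=w[1]-w[0];L=np.linalg.norm(d);d/=L
c=w.mean(0)-.033*np.array([-d[1],d[0]]);print(L,c*1000,np.degrees(np.arctan2(d[1],d[0])))
plan(c[0],c[1],.0275,np.degrees(np.arctan2(d[1],d[0])))
```

```text
0.06628965321156653 [ 617.6605 -189.8701] 12.41558362727881
pos [ 0.614  -0.1933  0.1523] yaw 12.4 w 0.0424 F [ 0.8161 -0.0886 -0.9807] tilt [-0.0001 -0.    ] | turn -0.0 or 3.141 shift [0.0026 0.0043 0.1248] q7 0.7285540513568043 t 16.1
```

>>> play_rows([
  [1,[0.0015,0.0035,0.03],[0,0,0]],
  [1,[0,0,0.03],[0,0,0]],
  [1,[0,0,0.03],[0,0,0]],
  [1,[0,0,0.02],[0,0,0]],
  [1,[0,0,0.009],[0,0,0]],
  [1,[0,0,0.005],[0,0,0]],
  [1,[0,0,0.001],[0,0,0]],
  [1,[0,0,0],[0,0,0]],
  [1,[0,0,0],[0,0,0]],
  [1,[0,0,0],[0,0,0]],
])

```text
clock: 16.93
position: [0.6189, -0.191, 0.0282]
tool_rot: [0.626, 0.78, 0.0, 0.001]
contact_force: [0.2, 0.6, -0.3]
gripper_width: 0.0424
grip_force: 61.6
```

>>> play_rows([
  [1,[0,-0.001,0.001],[0,0,0]],
  [0.4,[0,0,0],[0,0,0]],
  [0.4,[0,0,0],[0,0,0]],
  [0.1,[0,0,0],[0,0,0]],
  [0.1,[0,0,0],[0,0,0]],
  [0.1,[0,0,-0.02],[0,0,0]],
  [0,[0,0,-0.03],[0,0,0]],
  [0,[0,0,-0.035],[0,0,0]],
  [0,[0,0,-0.035],[0,0,0]],
  [0,[0.0089,-0.0305,0],[0,0,0]],
  [0,[0.0089,-0.0305,0],[0,0,0]],
  [0,[0.0089,-0.0305,0],[0,0,0]],
  [0,[0.0089,-0.0305,0],[0,0,0]],
  [0,[0.0089,-0.0305,0],[0,0,0]],
  [0,[0.0089,-0.0305,0],[0,0,0]],
  [0,[0,0,0],[0,0,0]],
  [0,[0,0,0],[0,0,0]],
  [0,[0,0,0],[0,0,0]],
])

```text
clock: 18.43
position: [0.4277, -0.1781, 0.1464]
tool_rot: [0.626, 0.78, 0.001, 0.001]
contact_force: [0.1, 0.6, -0.2]
gripper_width: 0.0853
grip_force: 0.0
```

Run:
```python
from h import *
s=eyes.snapshot("wrist");im=s["img"]
V=im.max(2).astype(int);S=V-im.min(2)
m=((V>130)&(S<40));m[:60]=0;m[260:]=0;m[:,:220]=0;m[:,420:]=0
for z in(.03,.0):print("tin",rects(s,m,z,500))
hi=(V>215)&(S<30)&m;print("lid",rects(s,hi,.03,300))
ys,xs=np.where(m);print(xs.min(),xs.max(),ys.min(),ys.max())
t=eyes.snapshot("top");cv2.imwrite("pics/wx.png",np.hstack([im[80:300,180:460],cv2.resize(t["img"][130:240,230:470],None,fx=2,fy=2)]))
plan(.429,-.178,.03,12.4)
```

```text
tin [(array([ 430., -175.]), array([65., 65.]), -31.5, array([325., 197.]))]
tin [(array([ 432., -184.]), array([73., 73.]), -31.5, array([325., 197.]))]
lid [(array([ 430., -176.]), array([63., 61.]), -67.3, array([322., 203.]))]
281 367 154 242
pos [ 0.4281 -0.1783  0.1462] yaw 12.5 w 0.0855 F [-0.0264 -0.7621  0.0183] tilt [ 0.0008 -0.0009] | turn 0.002 or -3.14 shift [0.0001 0.0009 0.1162] q7 0.6533295836411875 t 18.5333
```

View pics/wx.png

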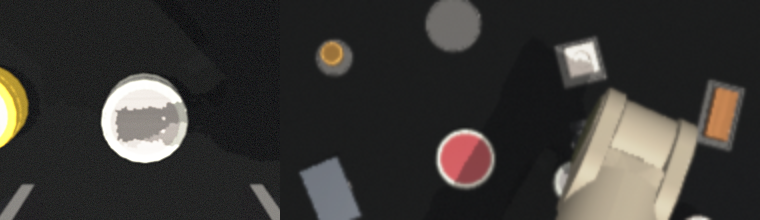

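The tin's lid is at (430,-175), 64 mm across and plain white, while the yellow one is away to the left. The three earlier things sit in their trays. Next is the big tin.

>>> play_rows([
  [0,[0.0023,0.0023,0.03],[0,0,0]],
  [0,[0,0,0.03],[0,0,0]],
  [0,[0,0,0.03],[0,0,0]],
  [0,[0,0,0.02],[0,0,0]],
  [0,[0,0,0.012],[0,0,0]],
  [0,[0,0,0],[0,0,0]],
  [0.5,[0,0,0],[0,0,0]],
  [0.5,[0,0,0],[0,0,0]],
  [1,[0,0,0],[0,0,0]],
  [1,[0,0,0],[0,0,0]],
  [1,[0,0,0],[0,0,0]],
  [1,[0,0,0],[0,0,0]],
])

```text
clock: 19.53
position: [0.4296, -0.176, 0.0251]
tool_rot: [0.626, 0.78, 0.001, 0.001]
contact_force: [-1.9, -1.4, 5.5]
gripper_width: 0.0619
grip_force: 65.7
```

Run:
```python
from h import *
plan(.680,.002,.14,12.4)
```

```text
pos [ 0.4296 -0.176   0.0251] yaw 12.5 w 0.0619 F [-1.9289 -1.4418  5.5362] tilt [ 0.0023 -0.0005] | turn 0.001 or -3.141 shift [ 0.1201  0.2828 -0.1149] q7 0.8226477976478604 t 19.5333
```

>>> play_rows([
  [1,[0,0,-0.01],[0,0,0]],
  [1,[0,0,-0.02],[0,0,0]],
  [1,[0,0,-0.03],[0,0,0]],
  [1,[0,0,-0.03],[0,0,0]],
  [1,[0,0,-0.025],[0,0,0]],
  [1,[0.015,0.0353,0],[0,0,0]],
  [1,[0.015,0.0353,0],[0,0,0]],
  [1,[0.015,0.0353,0],[0,0,0]],
  [1,[0.015,0.0353,0],[0,0,0]],
  [1,[0.015,0.0353,0],[0,0,0]],
  [1,[0.015,0.0353,0],[0,0,0]],
  [1,[0.015,0.0353,0],[0,0,0]],
  [1,[0.015,0.0353,0],[0,0,0]],
  [1,[0,0,0],[0,0,0]],
  [1,[0,0,0],[0,0,0]],
  [1,[0,0,0],[0,0,0]],
])

```text
clock: 20.87
position: [0.6783, 0.0023, 0.1392]
tool_rot: [0.626, 0.78, -0.001, 0.0]
contact_force: [0.5, -0.7, -2.2]
gripper_width: 0.062
grip_force: 65.9
```

Run:
```python
from h import *
s=eyes.snapshot("wrist");im=s["img"];V=im.max(2).astype(int);S=V-im.min(2)
m=(V>80)&(S<40);m[:60]=0;m[:,:220]=0;m[:,430:]=0
# visible far arc of tray: first bright row per column, circle fit on plane z=.008
cols=np.where(m[:215].any(0))[0];rows=m[:,cols].argmax(0);k=rows<200
w=ray(s,np.c_[cols[k],rows[k]-.5],.008)
A=np.c_[2*w,np.ones(len(w))];c=np.linalg.lstsq(A,(w**2).sum(1),rcond=None)[0]
print(cols[k].min(),cols[k].max(),rows.min(),"centre",c[:2]*1000,"R",np.sqrt(c[2]+c[:2]@c[:2])*1000)
cv2.imwrite("pics/w10.png",im)
plan(.680,.002,.03,12.4)
```

```text
268 378 140 centre [679.6902   5.6536] R 42.72303699229427
pos [0.678  0.0015 0.1395] yaw 12.4 w 0.0618 F [-0.1874 -0.761  -1.9284] tilt [ 0.    -0.001] | turn -0.0 or 3.141 shift [0.     0.0021 0.1095] q7 0.4176765897293633 t 20.9167
```

>>> play_rows([
  [1,[0.0017,0.0024,0.03],[0,0,0]],
  [1,[0,0,0.03],[0,0,0]],
  [1,[0,0,0.025],[0,0,0]],
  [1,[0,0,0.013],[0,0,0]],
  [1,[0,0,0.007],[0,0,0]],
  [1,[0,0,0.004],[0,0,0]],
  [1,[0,0,0.001],[0,0,0]],
  [1,[0,0,0],[0,0,0]],
  [1,[0,0,0],[0,0,0]],
  [1,[0,0,0],[0,0,0]],
])

```text
clock: 21.75
position: [0.6812, 0.0047, 0.0301]
tool_rot: [0.626, 0.78, 0.001, 0.001]
contact_force: [-0.0, -0.7, -1.1]
gripper_width: 0.0618
grip_force: 66.1
```

>>> play_rows([
  [1,[0,0,0.001],[0,0,0]],
  [0.1,[0,0,0],[0,0,0]],
  [0,[0,0,0],[0,0,0]],
  [0,[0,0,0],[0,0,0]],
  [0,[0,0,-0.02],[0,0,0]],
  [0,[0,0,-0.03],[0,0,0]],
  [0,[0,0,-0.006],[0,0,-0.125]],
  [0,[0,0,-0.006],[0,0,-0.125]],
  [0,[0,0,-0.006],[0,0,-0.125]],
  [0,[0,0,-0.006],[0,0,-0.125]],
  [0,[0,0,-0.006],[0,0,-0.125]],
  [0,[0,0,-0.006],[0,0,-0.125]],
  [0,[0,0,-0.006],[0,0,-0.125]],
  [0,[0,0,-0.006],[0,0,-0.125]],
  [0,[0,0,-0.006],[0,0,-0.125]],
  [0,[0,0,-0.006],[0,0,-0.125]],
  [0,[0,0,-0.006],[0,0,-0.125]],
  [0,[0,0,-0.006],[0,0,-0.125]],
  [0,[0,0,-0.006],[0,0,-0.125]],
  [0,[0,0,-0.006],[0,0,-0.125]],
])

```text
clock: 23.42
position: [0.6804, 0.0046, 0.1621]
tool_rot: [-0.2, 0.98, -0.0, -0.0]
contact_force: [0.8, -1.4, -0.3]
gripper_width: 0.0855
grip_force: 0.0
```

>>> play_rows([
  [0,[0.0189,0.0304,0],[0,0,0]],
  [0,[0.0189,0.0304,0],[0,0,0]],
  [0,[0.0189,0.0304,0],[0,0,0]],
  [0,[0.0189,0.0304,0],[0,0,0]],
  [0,[0.0189,0.0304,0],[0,0,0]],
  [0,[0.0189,0.0304,0],[0,0,0]],
  [0,[0.0189,0.0304,0],[0,0,0]],
  [0,[0.0189,0.0304,0],[0,0,0]],
  [0,[0.0189,0.0304,0],[0,0,0]],
  [0,[0,0,0],[0,0,0]],
  [0,[0,0,0],[0,0,0]],
  [0,[0,0,0],[0,0,0]],
])

```text
clock: 24.42
position: [0.4183, 0.1911, 0.1621]
tool_rot: [-0.197, 0.98, -0.0, 0.0]
contact_force: [0.3, -0.6, -0.2]
gripper_width: 0.0853
grip_force: 0.0
```

Run:
```python
from h import *
s=eyes.snapshot("wrist");im=s["img"]
V=im.max(2).astype(int)
m=V>85;m[:40]=0;m[270:]=0;m[:,:180]=0;m[:,460:]=0
for r in rects(s,cv2.morphologyEx(m.astype(np.uint8),cv2.MORPH_OPEN,np.ones((5,5))),.03,800):print(r)
cv2.imwrite("pics/w11.png",np.hstack([im[40:340,140:500],cv2.resize(im,(380,300))]))
plan(.418,.191,.024,112.8)
```

```text
(array([416., 191.]), array([98., 60.]), 22.6, array([323., 191.]))
pos [0.4187 0.1907 0.162 ] yaw 112.6 w 0.0859 F [ 0.1321 -0.3855 -0.396 ] tilt [ 0.0007 -0.    ] | turn -0.003 or 3.139 shift [0.0005 0.0006 0.138 ] q7 1.4820979325405408 t 24.4667
```

View pics/w11.png

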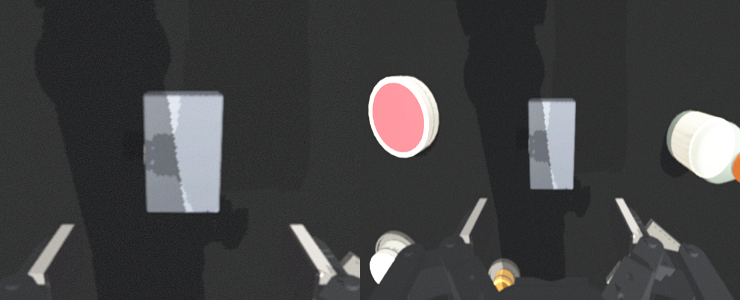

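The slide box stands clear at crop (183,152). It measures 98×60 at 22.6° and is lined up with the fingers, so I'll grip it across its width.

>>> play_rows([
  [0,[0.002,0.0013,0.035],[0,0,0]],
  [0,[0,0,0.035],[0,0,0]],
  [0,[0,0,0.035],[0,0,0]],
  [0,[0,0,0.02],[0,0,0]],
  [0,[0,0,0.012],[0,0,0]],
  [0,[0,0,0.001],[0,0,0]],
  [0,[0,0,0],[0,0,0]],
  [0.5,[0,0,0],[0,0,0]],
  [0.5,[0,0,0],[0,0,0]],
  [1,[0,0,0],[0,0,0]],
  [1,[0,0,0],[0,0,0]],
  [1,[0,0,0],[0,0,0]],
  [1,[0,0,0],[0,0,0]],
])

```text
clock: 25.55
position: [0.4168, 0.1921, 0.0254]
tool_rot: [-0.197, 0.98, 0.0, 0.001]
contact_force: [-0.3, -1.8, 5.9]
gripper_width: 0.0589
grip_force: 65.2
```

Run:
```python
from h import *
plan(.517,.409,.15,78.5)
```

```text
pos [0.4168 0.1921 0.0254] yaw 112.7 w 0.0589 F [-0.3448 -1.8041  5.9241] tilt [0.0026 0.0014] | turn 0.597 or -2.545 shift [-0.055   0.2325 -0.1246] q7 1.508170182592244 t 25.55
```

>>> play_rows([
  [1,[0,0,-0.01],[0,0,0]],
  [1,[0,0,-0.02],[0,0,0]],
  [1,[0,0,-0.016],[0,0,0.0995]],
  [1,[0,0,-0.016],[0,0,0.0995]],
  [1,[0,0,-0.016],[0,0,0.0995]],
  [1,[0,0,-0.016],[0,0,0.0995]],
  [1,[0,0,-0.016],[0,0,0.0995]],
  [1,[0,0,-0.016],[0,0,0.0995]],
  [1,[-0.0079,0.0332,0],[0,0,0]],
  [1,[-0.0079,0.0332,0],[0,0,0]],
  [1,[-0.0079,0.0332,0],[0,0,0]],
  [1,[-0.0079,0.0332,0],[0,0,0]],
  [1,[-0.0079,0.0332,0],[0,0,0]],
  [1,[-0.0079,0.0332,0],[0,0,0]],
  [1,[-0.0079,0.0332,0],[0,0,0]],
  [1,[0,0,0],[0,0,0]],
  [1,[0,0,0],[0,0,0]],
  [1,[0,0,0],[0,0,0]],
])

```text
clock: 27.05
position: [0.5159, 0.4081, 0.1501]
tool_rot: [0.1, 0.995, -0.0, -0.0]
contact_force: [-0.1, -0.0, -2.5]
gripper_width: 0.0588
grip_force: 65.4
```

Run:
```python
from h import *
s=eyes.snapshot("wrist");im=s["img"];V=im.max(2).astype(int);S=V-im.min(2)
m=(V>85);m[:50]=0;m[175:]=0;m[:,:230]=0;m[:,420:]=0
n,lab,st,_=cv2.connectedComponentsWithStats(m.astype(np.uint8));print(st[st[:,4]>50])
y0=np.where(m.sum(1)>20)[0][0]
xs=np.where(m[y0+2])[0];print(y0,xs.min(),xs.max(),[ (np.where(m[r])[0].min(),np.where(m[r])[0].max()) for r in range(y0,y0+40,8)])
w=ray(s,[[xs.min()-.5,y0-.5],[xs.max()+.5,y0-.5]],.008);d=w[1]-w[0];L=np.linalg.norm(d);d/=L
c=w.mean(0)-.059*np.array([-d[1],d[0]]);print(L,c*1000,np.degrees(np.arctan2(d[1],d[0])))
plan(.517,.409,.030,78.5)
```

```text
[[     0      0    640    400 249520]
 [   244    119    156     56   6480]]
119 271 380 [(np.int64(272), np.int64(379)), (np.int64(271), np.int64(380)), (np.int64(272), np.int64(380)), (np.int64(272), np.int64(379)), (np.int64(272), np.int64(379))]
0.0835763037632832 [515.9845 411.2954] 78.54522590506825
pos [0.5161 0.4075 0.1504] yaw 78.5 w 0.0586 F [-0.4141 -0.8636 -2.2284] tilt [ 0.0002 -0.0006] | turn -0.0 or 3.141 shift [-0.0006  0.0016  0.1204] q7 0.7003590047686996 t 27.1
```

>>> play_rows([
  [1,[-0.001,0.003,0.035],[0,0,0]],
  [1,[0,0,0.035],[0,0,0]],
  [1,[0,0,0.025],[0,0,0]],
  [1,[0,0,0.013],[0,0,0]],
  [1,[0,0,0.007],[0,0,0]],
  [1,[0,0,0.004],[0,0,0]],
  [1,[0,0,0.002],[0,0,0]],
  [1,[0,0,0],[0,0,0]],
  [1,[0,0,0],[0,0,0]],
  [1,[0,0,0],[0,0,0]],
])

```text
clock: 27.93
position: [0.5182, 0.4119, 0.0302]
tool_rot: [0.1, 0.995, 0.001, 0.001]
contact_force: [-0.4, 0.7, -2.5]
gripper_width: 0.0585
grip_force: 65.4
```

>>> play_rows([
  [1,[0,0,0.001],[0,0,0]],
  [0.1,[0,0,0],[0,0,0]],
  [0,[0,0,0],[0,0,0]],
  [0,[0,0,0],[0,0,0]],
  [0,[0,0,0],[0,0,0]],
  [0,[0,0,-0.02],[0,0,0]],
  [0,[0,0,-0.03],[0,0,0]],
  [0,[0,0,-0.035],[0,0,0]],
  [0,[0,0,-0.035],[0,0,0]],
  [0,[0,0,-0.035],[0,0,0]],
  [0,[0,0,-0.03],[0,0,0]],
  [0,[0,0,0],[0,0,0]],
  [0,[0,0,0],[0,0,0]],
  [0,[0,0,0],[0,0,0]],
])

```text
clock: 29.1
position: [0.5173, 0.4112, 0.2122]
tool_rot: [0.1, 0.995, -0.0, -0.0]
contact_force: [-0.9, 0.4, -0.2]
gripper_width: 0.0853
grip_force: 0.0
```

Run:
```python
from h import *
s=eyes.snapshot("wrist");t=eyes.snapshot("top");sc=eyes.snapshot("scene")
a=cv2.resize(t["img"][115:275,140:480],(800,376));b=np.hstack([s["img"][40:264,160:480],cv2.resize(sc["img"][130:310,140:460],(400,224))])
b=cv2.copyMakeBorder(b,0,0,0,800-b.shape[1],0);cv2.imwrite("pics/fin.png",np.vstack([a,b]))
plan(.517,.409,.21,78.5)
```

```text
pos [0.5168 0.4109 0.2109] yaw 78.5 w 0.0854 F [-0.1483  0.7676  0.3642] tilt [-0.0023 -0.002 ] | turn 0.001 or -3.141 shift [-0.0005 -0.0019  0.0009] q7 0.695209345836045 t 29.25
```

View pics/fin.png

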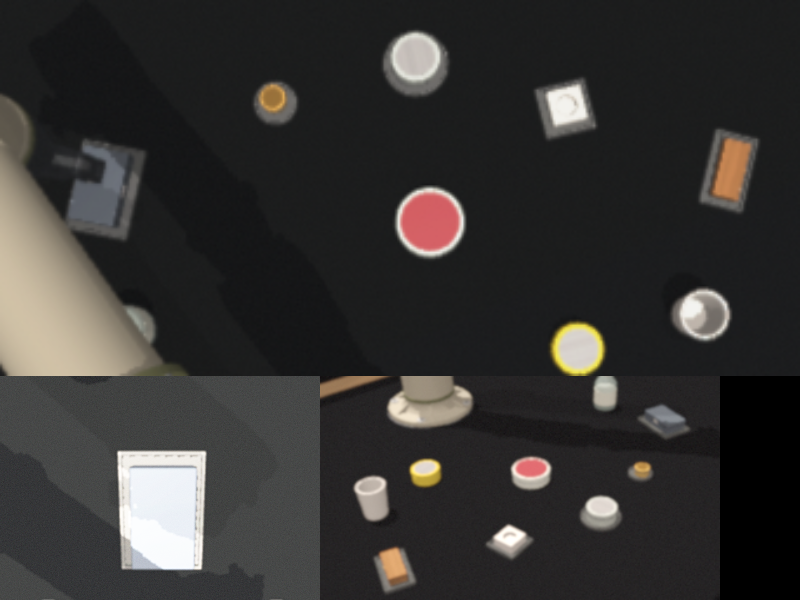

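All five things sit in their trays in the top, scene and wrist views, and the bystanders have not moved. I'll check numerically how far the two tins are off centre.

Run:
```python
from h import *
s=eyes.snapshot("top");H,S,V=cv2.split(cv2.cvtColor(s["img"],cv2.COLOR_BGR2HSV))
r=np.zeros(V.shape,bool);r[120:215,230:420]=1
print("brass",rects(s,r&(H<25)&(S>90)&(V>80),.024,20))
print("white",rects(s,r&(V>135)&(S<60),.034,60))
print("trays+",rects(s,r&(V>55),.008,60))
```

```text
brass [(array([632., 188.]), array([35., 32.]), 44.3, array([256., 156.]))]
white [(array([ 615., -192.]), array([49., 47.]), 12.4, array([381., 160.])), (array([681.,   4.]), array([62., 61.]), -0.7, array([316., 139.]))]
trays+ [(array([484., -14.]), array([88., 61.]), 89.3, array([322., 206.])), (array([628., 188.]), array([53., 53.]), -0.7, array([257., 158.])), (array([ 616., -193.]), array([69., 68.]), 12.5, array([380., 161.])), (array([680.,   2.]), array([86., 84.]), -0.7, array([316., 142.]))]
```

All of them are within 4 mm of their tray centres and lie flat.

```bash
python3 -c "
from plant import manip
print(manip.job_done())"
```

```text
the job is handed in; nothing more can be done
None
```

I took both stacks apart from the top down, and all five things stand flat in their own trays. The bottle, petri dishes and beaker were left untouched, and I handed the job in at about 29 s on the robot's clock.

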